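# Close the two clamps through the engraver guard window

### The arm

A 6-joint arm with a two-finger parallel gripper is mounted at the origin on the work surface. World frame = base frame: x ahead of the robot, y to its left, z up, the work surface at z = 0. Lengths are in mm, angles in rad, forces in N, time in s.
With the tool pointing down it reaches from about 375 to 925 mm from the base axis. Payload 5.7 kg.
Tool frame: the origin (TCP) lies on the centre line of the jaws, within the pads' length; the fingertips stand 25 mm ahead of it and the grasp point (between the pads) lies 6 mm ahead of it; z points along the fingers, y is the line along which they close (so a half turn about z gives the same grasp; the last joint's range is limited). The gripper opens to 85 mm and grips with 20 to 120 N. Pads are 22 mm wide; open, the fingers measure 114 mm over their backs; the gripper's body (76 mm by 85 mm) begins 54 mm behind the grasp point. The pads swing forward as they close: fully open they stand 13 mm farther back than shut.
Start: joints at [1.007, 0.359, 1.51, -0, 1.272, -0.115], TCP at [260.321, 540.555, 256.267] pointing down, gripper open.
Joint ranges: [-2.97, 2.97], [-1.01, 2.36], [0.21, 2.38], [-0.96, 4.11], [0.2, 2.71], [-2.98, 2.98]. Speed limits (rad/s): [2.39, 2.39, 3.14, 3.14, 3.14, 3.14].

### API

Orientations are given as a rotation vector (axis times angle).
In Python, from plant import ctrl gives the robot as it stands.
- The arm moves only by the tool carry_out, never from a script. Its argument "commands" is a list that holds one entry, the list of rows, each a list of 5 numbers: the gripper command: -1 is fully open, 1 is shut, values between are in proportion, then the shift along the tool's x, y, z in m, then the turn about the tool's z in degrees. A call has exactly 8 rows; each row is the pose to reach, as a shift and turn from the pose commanded when the call began, along the tool's axes at that moment; what a row does not reach only later rows make up. A row lasts 1/8 s, in which the tool goes at most 62.5 mm and 10.7 degrees, less where a joint would pass 70% of its speed; a pose out of reach is approached as far as the arm can. A call with a gripper value outside its range is refused whole. The fingers move at their own pace and stop on an object; "force" is the grip in N (left out, the last holds). Time passes only in rows, so rows that repeat a pose let the fingers close, or fill a call up. It gives the time, the measured TCP pose, the force, the opening and the grip force at its end, in the units of the state.
- ctrl.read_state(): the state, without advancing time (a new reading comes with each control period).
- ctrl.grab_frame(name): name is "scene" or "top" or "wrist"; returns a dict with "pixels" (480x640x3 uint8, blue, green, red), "intrinsics" (3x3 intrinsics, pixels), "R" (3x3) and "t" (3): a world point X has camera coordinates R X + t. Camera axes: x right, y down, z forward; pixel columns grow to the right and rows downward; lengths in mm; the calibration is good to about 2 mm. A picture is of the moment at which its call begins. There is no depth.
- ctrl.job_done(): hands the job in; it is judged then, once.
Trained networks look in a picture, given as the dict that the camera call returned (one of the last four; its "shot" number tells which), for a name from the list of things; names that differ only in an ending like _2 or _b are one class to them, and where a whole thing is asked for, a point or a joint stands for the part that bears it (a point fixed in the world has none). Each returns a list of dicts, best first, with "conf" (0 to 1); they miss things now and then, are a little off and sometimes report something else, mostly with a low value. They report only what shows in the picture. A call takes as long as a camera call.
- ctrl.silhouettes(picture, label): "mask" (480x640 bool, what is visible of it) and "extent" ([centre column, centre row, width, height] in pixels, round what is visible of it).
The state is a dict: "t": time; "q": joint angles; "joint_vel": joint speeds; "joint_torque": joint torques, N m; "tool_pos": TCP position; "eef_rot": TCP orientation; "contact_force": force on the tool from outside, world axes, zero at the start; "torque": the same for the moment, N m; "width": finger opening in mm; "finger_force": force on a finger pad.
Only numpy, scipy, OpenCV 4.12 (cv2) and the standard library are available. Lean on these libraries where they do the work, as an engineer would, in place of code of your own. Each camera call takes 0.05 s, during which the arm holds its last target. There are 200 camera calls.

### The job

The wooden sample lies ready in the fixture of the desktop engraver. Reach down through the yellow-edged window of the clear guard and press the two red clamp levers all the way down, so that both clamps hold the sample, then take the hand out again. Do not touch the guard or its yellow edging at any time, and do not lift or shift the sample, the spare sample, the slide box or the jar.

Things in the scene. Friction and masses are not known exactly. Their poses are not given: they have to be found in the camera images.
- engraver: Fixed white desktop engraver, 300 mm (its x) by 430 mm (its y). Origin: centre of its underside, on the table. Its -x side is the front, towards the robot; its z is up. Left end (y from +90 to +215 mm) is a white head housing 190 mm high; the rest is a bed 60 mm high, covered by the clear guard.
- guard: Clear rigid guard on the engraver, same origin and axes as engraver. Walls 4 mm thick round the bed (outside x -148 to +148, y -212 to +88 mm) and a flat top 158 to 162 mm above the table with one open window. A yellow edging 12 mm wide surrounds the window, 158 to 166 mm above the table. Nothing of the robot may touch any of this.
- window (a point): Centre of the open window, level with the top of the yellow edging (166 mm above the table). Free opening 98 mm along the engraver's x and 190 mm along its y.
- fixture: Fixed aluminium plate, 10 mm thick, on the engraver's bed, axes parallel to the engraver's. Origin: on its underside, 60 mm above the table. Lever pivots (axis along y) at x 0, y +42 (left) and -42 mm (right), z +48 mm: 108 mm above the table. Two toggle clamps: red levers reach from the pivots towards -x, steel hold-down bars towards +x over the sample. Its place under the window varies.
- left_lever_end (a point): Outer end of the left lever, on the centre line of its round red grip (14 mm diameter), 78 mm from the lever's pivot; the red grip covers the last 55 mm. Moves with the lever.
- right_lever_end (a point): The same point of the right lever.
- left_lever (a joint): Angle by which the left lever has been pressed down, rad: 0 = raised 0.60 rad above level; 0.60 = level, against its stop. A closed clamp rests on the sample at about 0.59. Its angle above level is 0.60 minus this value. Starts between 0.04 and 0.22. Pressing needs about 4 N downward 50 mm from the pivot; it stays where it is left.
- right_lever (a joint): The same for the right lever.
- left_bar: Left steel hold-down bar, 54 mm long, with a black rubber pad 14 mm in diameter under its end. Linked to the left lever: goes down as the lever is pressed and lands on the sample just before the lever comes level, where the effort rises steeply. Origin: its pivot, 14 mm towards +x from and 8 mm below the lever's pivot.
- right_bar: The same for the right clamp.
- sample: Loose pale wooden reference sample, 70 mm (x) by 130 mm (y) by 18 mm, lying on the fixture plate between its fences, under the two bars. Origin: centre of its underside.
- spare_sample: Loose dark wooden sample of the same size, lying on top of the engraver's head housing (190 mm above the table). Bystander. Origin: centre of its underside.
- slide_box: Loose purple cardboard slide box with a pale lid, 83 by 83 by 66 mm, on the table to the right of the engraver. Bystander. Origin: centre of its underside.
- jar: Loose jar with a lid, 52 mm diameter, 85 mm high, on the table to the right of the engraver. Bystander. Origin: centre of its underside.

How it is judged (in metres and radians):
At the end, for the whole second after the job is handed in: Both levers are within 0.05 rad of their closed stop, both rubber pads press on the sample (more than 0.5 N each), and the sample lies still within 5 mm of where it was (value of joint each of left_lever, right_lever above 0.55 rad and contact force between each of left_bar, right_bar and sample above 0.5 N and distance of sample from where it was at the start of the episode below 0.005 m and linear speed of sample below 0.01 m/s); the robot touches nothing.
It fails at once if the robot touches the guard or its yellow edging (more than 0.5 N) (contact force between guard and the fingers above 0.5 N or contact force between guard and the arm above 0.5 N).
It fails at once if the sample is lifted or shifted by more than 6 mm (distance of sample from where it was at the start of the episode above 0.006 m).
It fails at once if the spare sample, slide box or jar is lifted or shifted by more than 15 mm (distance of any of spare_sample, slide_box, jar from where it was at the start of the episode above 0.015 m).
It also fails if it takes over 48 s, if anything falls off the work surface, if the arm or the gripper's body presses on something with over 40 N, if the wrist force passes 120 N, or if a joint passes its speed limit or range.

## Working session

There is one attempt and no reset: what is moved stays moved. The work goes in short steps, Python scripts to look and compute and a tool call to move; the robot and the scene stay as the last step left them, time stands still between calls to the robot, and variables do not carry over. Pictures are saved under pics/ and viewed, at most 10 in all, crops included, and the job is handed in when it is done.

Besides the shell and the picture viewer there is one more tool, called after "Request:" as name([rows], argument=value, ...), one row to a line, values as JSON. carry_out: Moves the arm, as the interface text tells. Its arguments: {"type":"object","properties":{"commands":{"type":"array","items":{"type":"array","items":{"type":"array","items":{"type":"number"}}}},"force":{"type":"number"}},"required":["commands"]}

```bash
mkdir -p pics; cat > h.py <<'E'
from plant import ctrl
import numpy as np, cv2
def sil(p,l,n=2):
    return [(r['conf'],np.round(r['extent'],1).tolist(),r['mask']) for r in ctrl.silhouettes(p,l)[:n]]
def ray(p,u,v):
    K,R,t=map(np.array,(p['intrinsics'],p['R'],p['t']))
    d=R.T@np.linalg.inv(K)@np.array([u,v,1.]); return -R.T@t,d
def at_z(p,u,v,z):
    o,d=ray(p,u,v); return o+d*(z-o[2])/d[2]
def proj(p,X):
    c=np.array(p['R'])@np.array(X,float)+np.array(p['t']); c=np.array(p['intrinsics'])@c; return c[:2]/c[2]
E
python3 - <<'E'
from h import *
s=ctrl.read_state(); print(s['t'],s['tool_pos'],s['eef_rot'],s['width'])
for n in("top","scene"):
    p=ctrl.grab_frame(n); cv2.imwrite(f'pics/{n}0.png',p['pixels'])
    o,_=ray(p,320,240); print(n,o.round(),at_z(p,320,240,0).round())
    for l in("engraver","guard","fixture","left_lever","right_lever","sample","spare_sample","slide_box","jar"):
        for c,e,m in sil(p,l):
            r=cv2.minAreaRect(np.argwhere(m)[:,::-1].astype(np.float32)); print(l,round(c,2),e,np.round(cv2.boxPoints(r)).tolist())
E
```

```text
0.0 [259.98201245 540.05218481 255.47676815] [-6.98896224e-01 -3.06224305e+00  2.67499264e-03] 85.59629820045804
top [ 516.   39. 1040.] [614.  23.   0.]
engraver 0.73 [336.9, 262.4, 270.7, 224.5] [[194.0, 212.0], [424.0, 146.0], [471.0, 310.0], [241.0, 375.0]]
guard 0.62 [371.6, 253.9, 198.5, 201.0] [[267.0, 195.0], [426.0, 150.0], [471.0, 308.0], [311.0, 353.0]]
fixture 0.64 [367.0, 280.5, 81.7, 43.0] [[325.0, 279.0], [402.0, 257.0], [411.0, 288.0], [334.0, 310.0]]
left_lever 0.8 [352.1, 287.4, 13.5, 26.1] [[341.0, 275.0], [348.0, 272.0], [359.0, 300.0], [352.0, 303.0]]
left_lever 0.5 [392.7, 278.4, 20.0, 27.9] [[384.0, 264.0], [392.0, 261.0], [401.0, 290.0], [394.0, 293.0]]
right_lever 0.7 [393.0, 276.1, 18.6, 28.5] [[383.0, 263.0], [391.0, 260.0], [402.0, 290.0], [394.0, 293.0]]
spare_sample 0.79 [251.0, 281.9, 47.4, 81.3] [[227.0, 245.0], [269.0, 241.0], [276.0, 317.0], [234.0, 321.0]]
spare_sample 0.57 [336.7, 261.8, 267.4, 220.0] [[195.0, 211.0], [425.0, 147.0], [471.0, 310.0], [241.0, 375.0]]
slide_box 0.61 [485.6, 263.1, 60.2, 44.2] [[458.0, 249.0], [507.0, 240.0], [515.0, 2
[... 315 characters left out ...]
[[285.0, 183.0], [289.0, 167.0], [295.0, 169.0], [291.0, 184.0]]
guard 0.57 [293.4, 212.6, 168.8, 163.4] [[204.0, 263.0], [234.0, 125.0], [379.0, 157.0], [349.0, 295.0]]
fixture 0.77 [311.1, 177.9, 44.1, 23.8] [[285.0, 183.0], [288.0, 167.0], [331.0, 176.0], [328.0, 191.0]]
left_lever 0.66 [310.4, 181.3, 44.4, 23.4] [[285.0, 183.0], [289.0, 167.0], [331.0, 175.0], [328.0, 192.0]]
spare_sample 0.59 [396.9, 211.4, 55.2, 70.3] [[370.0, 230.0], [394.0, 176.0], [426.0, 190.0], [403.0, 244.0]]
slide_box 0.97 [210.2, 176.9, 49.0, 51.9] [[183.0, 190.0], [195.0, 150.0], [237.0, 162.0], [225.0, 202.0]]
jar 0.76 [181.9, 241.4, 28.5, 36.4] [[164.0, 228.0], [183.0, 218.0], [199.0, 250.0], [180.0, 260.0]]
```

```bash
python3 - <<'E'
import cv2
a=cv2.imread('pics/top0.png')[130:390,180:530]; cv2.imwrite('pics/top0c.png',cv2.resize(a,None,fx=2.28,fy=2.28,interpolation=cv2.INTER_CUBIC))
E
```

```text
(no output)
```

View pics/top0c.png

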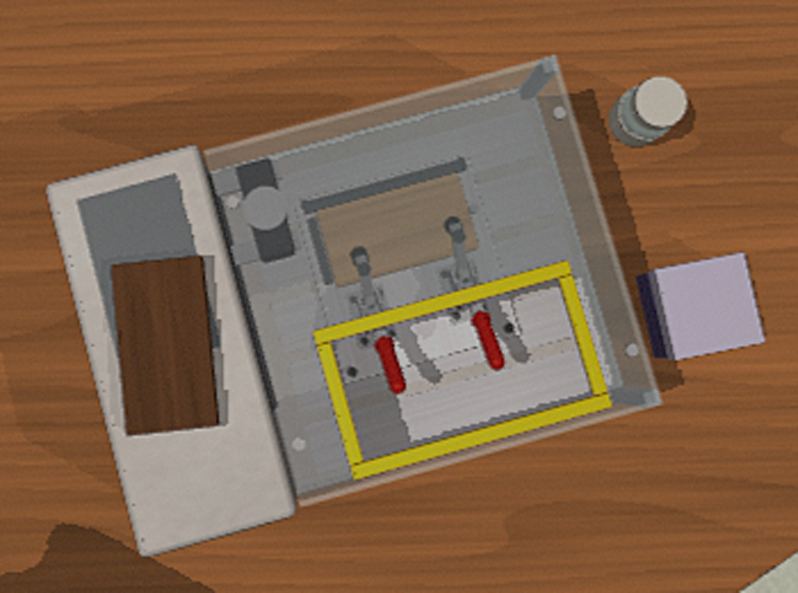

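View pics/scene0.png

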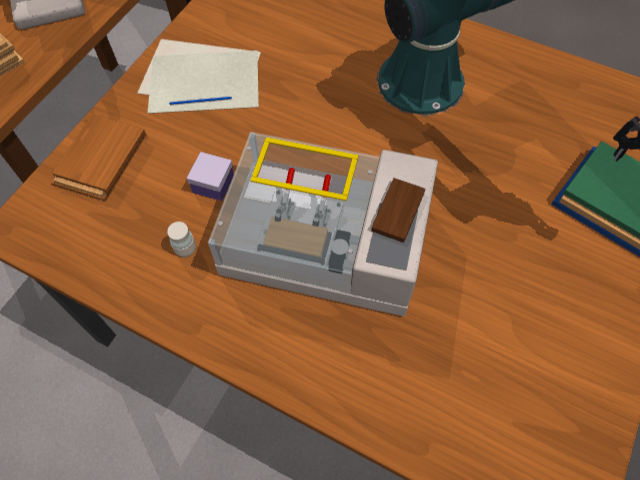

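The top crop shows the yellow frame (crop corners about 317,335 / 568,265 / 608,405 / 355,478), with red grips at about (390,365) and (488,340). In the scene view both grips also lie inside the frame. Next I fit the window pose and the lever ends.

```bash
cat > fit.py <<'E'
from h import *
from scipy.optimize import least_squares
P=[ctrl.grab_frame(n) for n in("top","scene")]
def hsvmask(p,lo,hi,s):
    h=cv2.cvtColor(p['pixels'],cv2.COLOR_BGR2HSV); return cv2.inRange(h,(lo,s,60),(hi,255,255))
D=[]
for p in P:
    m=hsvmask(p,24,34,150); n,l,st,_=cv2.connectedComponentsWithStats(m)
    c=cv2.convexHull(np.argwhere(l==1+st[1:,4].argmax())[:,::-1].astype(np.int32))
    _,q=cv2.minEnclosingTriangle(c) if 0 else (0,cv2.approxPolyN(c,4,ensure_convex=True).reshape(-1,2)); D.append(q); print(q.tolist())
def corners(v,z): 
    c,s=np.cos(v[2]),np.sin(v[2])
    return [np.array([v[0]+c*a-s*b,v[1]+s*a+c*b,z]) for a,b in((61,107),(61,-107),(-61,-107),(-61,107))]
def order(p,q,v): 
    u=np.array([proj(p,X) for X in corners(v,164)]); return np.array([q[np.argmin(((q-x)**2).sum(1))] for x in u]),u
c=np.mean([at_z(P[0],*x,164) for x in D[0]],0); v=[c[0],c[1],0.27]
for ks in((0,),(1,),(0,1)):
    f=lambda v:np.concatenate([(lambda a:(a[0]-a[1]).ravel())(order(P[k],D[k].astype(float),v)) for k in ks])
    r=least_squares(f,v,loss='soft_l1'); print(ks,r.x.round(3),r.fun.round(1))
v=r.x; ax=np.array([np.cos(v[2]),np.sin(v[2])]); ay=np.array([-ax[1],ax[0]])
# red grips
E=[]
for p in P:
    h=cv2.cvtColor(p['pixels'],cv2.COLOR_BGR2HSV); m=cv2.inRange(h,(0,190,60),(6,255,255))|cv2.inRange(h,(174,190,60),(180,255,255))
    n,l,st,ce=cv2.connectedComponentsWithStats(m); w=proj(p,[v[0],v[1],140])
    ids=[i for i in range(1,n) if st[i,4]>40 and np.hypot(*(ce[i]-w))<80]
    print([(ce[i].round(1).tolist(),int(st[i,4])) for i in ids])
    E.append([ (ce[i],cv2.boxPoints(cv2.minAreaRect(np.argwhere(l==i)[:,::-1].astype(np.float32)))) for i in ids])
# fit fixture offset + two lever angles using grip centroids (grip centre 50.5 mm from pivot)
def pts(f,s): 
    o=[]
    for y,a in((42,f[2]),(-42,f[3])):
        xy=v[:2]+ax*(f[0]-s*np.cos(a))+ay*(f[1]+y); o.append([*xy,108+s*np.sin(a)])
    return o
def res(f):
    o=[]
    for p,e in zip(P,E):
        for X in pts(f,50.5):
            u=proj(p,X); c=min((x[0] for x in e),key=lambda c:np.hypot(*(c-u))); o+=list(c-u)
    return np.array(o)
r=least_squares(res,[30,0,.47,.47],bounds=([-20,-80,.3,.3],[90,80,.6,.6])); f=r.x; print('fix',f.round(3),r.fun.round(1))
for s in(58,78): print(s,np.round(pts(f,s),1).tolist())
print('press xy', [np.round(v[:2]+ax*(f[0]-60)+ay*(f[1]+y),1).tolist() for y in(42,-42)],'win frame x',f[0]-60)
s=ctrl.read_state(); import scipy.spatial.transform as T
R=T.Rotation.from_rotvec(s['eef_rot']).as_matrix(); print(R.round(3).tolist(),s['tool_pos'].round(1) if hasattr(s['tool_pos'],'round') else s['tool_pos'])
E
python3 fit.py
```

```text
[[335, 340], [317, 275], [429, 244], [448, 308]]
[[346, 200], [250, 181], [266, 137], [358, 155]]
(0,) [ 5.01898e+02 -8.48120e+01  2.41000e-01] [ 0.4  0.3 -0.1  0.5 -0.5 -0.3  0.2 -0.4]
(1,) [ 5.03944e+02 -8.27380e+01  2.42000e-01] [-0.4 -0.2  0.3  0.4  0.4 -0.1 -0.3 -0. ]
(0, 1) [ 5.02459e+02 -8.41010e+01  2.41000e-01] [ 0.7  0.6  0.3  0.7 -0.1  0.   0.7 -0.1 -0.1  0.5  0.5  1.2  0.6  0.6
 -0.1  0.6]
[([393.9, 278.5], 154), ([351.1, 289.2], 152)]
[([289.8, 175.4], 76), ([326.3, 182.3], 80)]
fix [56.208 10.05   0.6    0.6  ] [-0.1 -1.7 -0.3 -0.4  0.3 -1.7  0.6 -1.2]
58 [[498.1, -31.6, 140.7], [518.2, -113.1, 140.7]]
78 [[482.1, -35.5, 152.0], [502.1, -117.1, 152.0]]
press xy [[486.4, -34.5], [506.4, -116.0]] win frame x -3.7921787330691714
[[-0.901, 0.434, -0.0], [0.434, 0.901, -0.0], [0.0, -0.0, -1.0]] [260.3 540.6 256.3]
```

Request:
carry_out([
  [[1,0,0,-0.05,0],[1,-0.02,-0.02,-0.08,-8],[1,-0.055,-0.05,-0.08,-16],[1,-0.095,-0.088,-0.08,-24],[1,-0.135,-0.125,-0.08,-32],[1,-0.175,-0.162,-0.08,-39.5],[1,-0.215,-0.2,-0.08,-39.5],[1,-0.25,-0.232,-0.08,-39.5]],
])

```text
t: 2.1
tool_pos: [385.3, 221.2, 336.5]
eef_rot: [-0.377, 3.118, -0.0]
contact_force: [0.3, -1.2, -0.4]
width: 0.1
finger_force: 0.0
```

Request:
carry_out([
  [[1,-0.006,-0.045,0,0],[1,-0.012,-0.09,0,0],[1,-0.018,-0.135,0,0],[1,-0.024,-0.18,0,0],[1,-0.03,-0.225,0,0],[1,-0.037,-0.272,0,0],[1,-0.037,-0.272,0,0],[1,-0.037,-0.272,0,0]],
])

```text
t: 3.1
tool_pos: [485.2, -31.9, 336.1]
eef_rot: [0.376, -3.118, -0.001]
contact_force: [-0.1, -0.4, 0.4]
width: -0.1
finger_force: 0.0
```

```bash
python3 - <<'E'
from h import *
s=ctrl.read_state(); print(s['t'],np.round(s['tool_pos'],1),np.round(s['q'],2))
p=ctrl.grab_frame("wrist"); im=p['pixels'].copy()
ax=np.array([np.cos(.241),np.sin(.241)]); ay=np.array([-ax[1],ax[0]]); v=np.array([502.5,-84.1])
# fitted window inner corners (green), lever axis points (blue), press point column
for a,b in((49,95),(49,-95),(-49,-95),(-49,95)):
    X=[*(v+ax*a+ay*b),166]; cv2.circle(im,tuple(int(i) for i in proj(p,X)),4,(0,255,0),-1)
for y in(42,-42):
    for r,a in((78,.5),(60,.5),(23,.5)):
        X=[*(v+ax*(56.2-r*np.cos(a))+ay*(10+y)),108+r*np.sin(a)]; u=proj(p,X); print(u.round()); cv2.circle(im,tuple(int(i) for i in u),4,(255,0,0),-1)
cv2.imwrite('pics/w1.png',im)
E
```

```text
3.1 [485.2 -31.9 336.1] [-0.21  0.12  1.63  0.    1.39 -2.02]
[316. 210.]
[316. 224.]
[317. 249.]
[227. 210.]
[231. 224.]
[237. 250.]
```

View pics/w1.png

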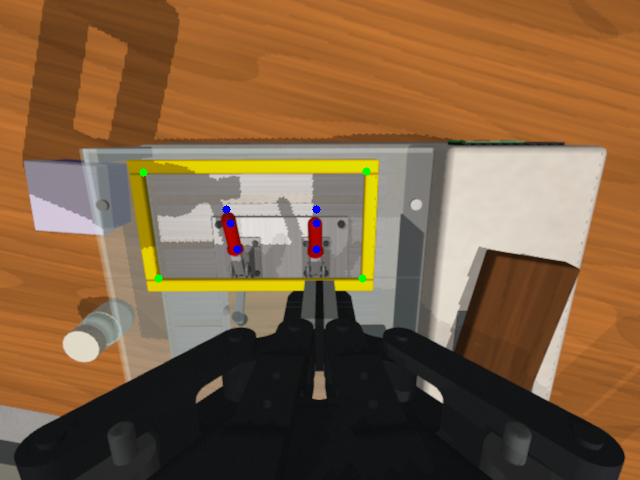

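The fitted window corners match the yellow edging to within about 2 mm. The grips run from (316,218) to (316,257) and from (228,213) to (236,255), so the levers sit about 5 mm farther towards +x than my fit. The gripper links spread wide when shut, so I check their height and width against the window.

```bash
python3 - <<'E'
from h import *
from scipy.spatial.transform import Rotation as T
s=ctrl.read_state(); R=T.from_rotvec(s['eef_rot']).as_matrix(); tp=np.array(s['tool_pos'])
p=ctrl.grab_frame("wrist")
o,_=ray(p,0,0); print('cam in tool',(R.T@(o-tp)).round(1))
for name,u in dict(tipL=(308,283),tipR=(332,283),pad=(289,293),padR=(346,293),knobL=(293,330),knobR=(345,328),l1=(225,335),r1=(405,335),l1i=(255,340),l2=(30,440),r2=(605,440)).items():
    o,d=ray(p,*u); a=R.T@(o-tp); b=R.T@d
    out=[]
    for x0 in(-11,0,11):
        q=a+b*(x0-a[0])/b[0]; out.append(q.round(0).tolist())
    print(name,out)
E
```

```text
cam in tool [  71.6    0.  -117.9]
tipL [[-11.0, -7.0, 66.0], [0.0, -6.0, 41.0], [11.0, -5.0, 17.0]]
tipR [[-11.0, 8.0, 66.0], [0.0, 7.0, 41.0], [11.0, 6.0, 17.0]]
pad [[-11.0, -17.0, 52.0], [0.0, -15.0, 30.0], [11.0, -12.0, 7.0]]
padR [[-11.0, 15.0, 52.0], [0.0, 13.0, 29.0], [11.0, 11.0, 7.0]]
knobL [[-11.0, -12.0, 15.0], [0.0, -10.0, -3.0], [11.0, -9.0, -21.0]]
knobR [[-11.0, 12.0, 16.0], [0.0, 10.0, -2.0], [11.0, 9.0, -20.0]]
l1 [[-11.0, -41.0, 11.0], [0.0, -36.0, -7.0], [11.0, -30.0, -24.0]]
r1 [[-11.0, 38.0, 11.0], [0.0, 33.0, -7.0], [11.0, 28.0, -24.0]]
l1i [[-11.0, -28.0, 7.0], [0.0, -24.0, -10.0], [11.0, -20.0, -26.0]]
l2 [[-11.0, -83.0, -43.0], [0.0, -72.0, -53.0], [11.0, -61.0, -63.0]]
r2 [[-11.0, 82.0, -43.0], [0.0, 71.0, -53.0], [11.0, 60.0, -63.0]]
```

Request:
carry_out([
  [[-0.7,-0.003,-0.02,0,0],[-0.7,-0.006,-0.045,0,0],[-0.7,-0.006,-0.045,0.03,0],[-0.7,-0.006,-0.045,0.06,0],[-0.7,-0.006,-0.045,0.08,0],[-0.7,-0.006,-0.045,0.09,0],[-0.7,-0.006,-0.045,0.09,0],[-0.7,-0.006,-0.045,0.09,0]],
])

```text
t: 4.2
tool_pos: [502.9, -74.8, 247.2]
eef_rot: [-0.377, 3.117, -0.001]
contact_force: [0.5, 0.3, 0.8]
width: 73.0
finger_force: 0.0
```

```bash
python3 - <<'E'
from h import *
from scipy.spatial.transform import Rotation as T
s=ctrl.read_state(); R=T.from_rotvec(s['eef_rot']).as_matrix(); tp=np.array(s['tool_pos']); print(s['t'],tp.round(1),s['width'])
p=ctrl.grab_frame("wrist"); im=p['pixels'].copy()
for y in(-42,42):   # where the tool drops: column under x=0,y=+-42 at height 130
    for x in(-11,0,11):
        X=tp+R@[x,y,0]; X[2]=130; cv2.circle(im,tuple(int(i) for i in proj(p,X)),3,(255,255,0),-1)
    for k in(-42,): 
        X=tp+R@[0,y,22]; cv2.circle(im,tuple(int(i) for i in proj(p,X)),3,(0,255,0),-1)
h=cv2.cvtColor(p['pixels'],cv2.COLOR_BGR2HSV); m=cv2.inRange(h,(0,190,60),(6,255,255))|cv2.inRange(h,(174,190,60),(180,255,255))
n,l,st,ce=cv2.connectedComponentsWithStats(m)
for i in range(1,n):
    if st[i,4]>100: print(st[i].tolist(),ce[i].round(1),(R.T@(at_z(p,*ce[i],136)-tp)).round(1))
cv2.imwrite('pics/w2.png',im)
E
```

```text
4.2 [502.9 -74.8 247.2] 73.01221592342505
[250, 229, 26, 56, 976] [262.1 257.1] [-11.  -41.6 111.3]
[362, 236, 27, 53, 941] [375.7 262.5] [-15.1  41.3 111.2]
```

View pics/w2.png

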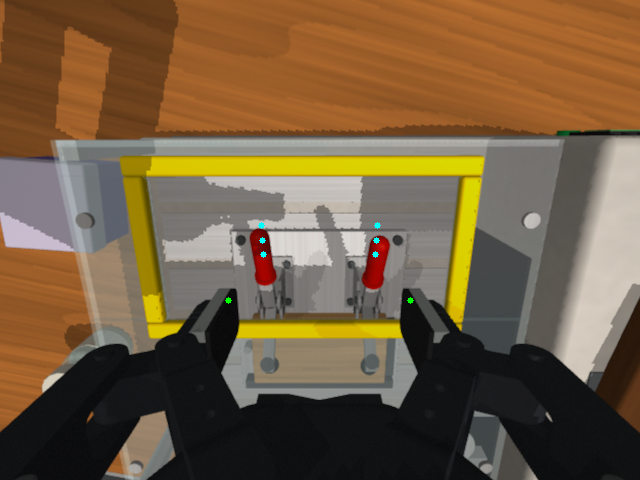

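The cyan drop points fall on both red grips (262,257 and 376,262), and the fingertips sit beside them. Before going down I check how wide the links are at the height of the edging.

```bash
python3 - <<'E'
from h import *
from scipy.spatial.transform import Rotation as T
s=ctrl.read_state(); R=T.from_rotvec(s['eef_rot']).as_matrix(); tp=np.array(s['tool_pos'])
p=ctrl.grab_frame("wrist")
for name,u in dict(tip=(432,305),tipi=(403,292),tipo=(435,325),linkTop=(510,347),linkOut=(545,365),linkOut2=(620,430),edge=(640,455)).items():
    o,d=ray(p,*u); a=R.T@(o-tp); b=R.T@d
    print(name,[(a+b*(x0-a[0])/b[0]).round(0).tolist() for x0 in(-11,0,11,20)])
E
```

```text
tip [[-11.0, 58.0, 38.0], [0.0, 51.0, 17.0], [11.0, 43.0, -3.0], [20.0, 36.0, -20.0]]
tipi [[-11.0, 47.0, 53.0], [0.0, 41.0, 31.0], [11.0, 34.0, 8.0], [20.0, 29.0, -11.0]]
tipo [[-11.0, 53.0, 19.0], [0.0, 46.0, 1.0], [11.0, 39.0, -18.0], [20.0, 33.0, -33.0]]
linkTop [[-11.0, 79.0, 2.0], [0.0, 68.0, -14.0], [11.0, 58.0, -30.0], [20.0, 49.0, -43.0]]
linkOut [[-11.0, 86.0, -10.0], [0.0, 74.0, -24.0], [11.0, 63.0, -39.0], [20.0, 54.0, -50.0]]
linkOut2 [[-11.0, 89.0, -39.0], [0.0, 77.0, -50.0], [11.0, 65.0, -60.0], [20.0, 55.0, -69.0]]
edge [[-11.0, 87.0, -47.0], [0.0, 76.0, -57.0], [11.0, 64.0, -66.0], [20.0, 55.0, -74.0]]
```

Request:
carry_out([
  [[-0.7,0,0,0.02,0],[-0.7,0,0,0.04,0],[-0.7,0,0,0.055,0],[-0.7,0,0,0.065,0],[-0.7,0,0,0.075,0],[-0.7,0,0,0.083,0],[-0.7,0,0,0.09,0],[-0.7,0,0,0.09,0]],
])

```text
t: 5.3
tool_pos: [502.1, -74.6, 156.0]
eef_rot: [0.377, -3.119, -0.0]
contact_force: [0.2, 0.1, -0.3]
width: 72.5
finger_force: 0.0
```

```bash
python3 - <<'E'
from h import *
p=ctrl.grab_frame("wrist"); cv2.imwrite('pics/w3.png',p['pixels'])
E
```

```text
(no output)
```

View pics/w3.png

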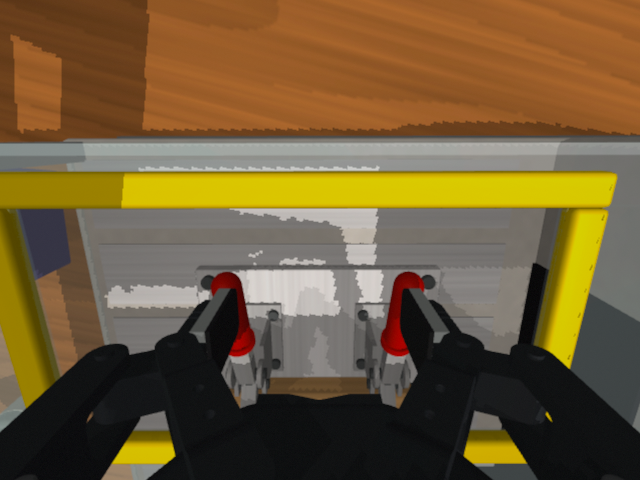

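The tips hang just above the grips (columns 212–245 and 388–422) but cover only their outer halves. I lift slightly, close the opening by about 6 mm, and press.

Request:
carry_out([
  [[-0.7,0,0,-0.012,0],[-0.55,0,0,-0.012,0],[-0.55,0,0,-0.012,0],[-0.55,0,0,-0.006,0],[-0.55,0,0,0.0,0],[-0.55,0,0,0.004,0],[-0.55,0,0,0.008,0],[-0.55,0,0,0.008,0]],
])

```text
t: 6.35
tool_pos: [500.9, -74.5, 147.6]
eef_rot: [0.377, -3.116, -0.001]
contact_force: [-1.5, 0.3, 2.2]
width: 65.9
finger_force: 1.3
```

Request:
carry_out([
  [[-0.55,0,0,0.002,0],[-0.55,0,0,0.004,0],[-0.55,0,0,0.006,0],[-0.55,0,0,0.008,0],[-0.55,0,0,0.01,0],[-0.55,0,0,0.012,0],[-0.55,0,0,0.012,0],[-0.55,0,0,0.012,0]],
])

```text
t: 7.35
tool_pos: [502.0, -74.3, 136.1]
eef_rot: [0.377, -3.118, -0.001]
contact_force: [-2.3, 1.2, 2.0]
width: 66.3
finger_force: 1.1
```

```bash
python3 - <<'E'
from h import *
p=ctrl.grab_frame("wrist"); cv2.imwrite('pics/w4.png',p['pixels'])
E
```

```text
(no output)
```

View pics/w4.png

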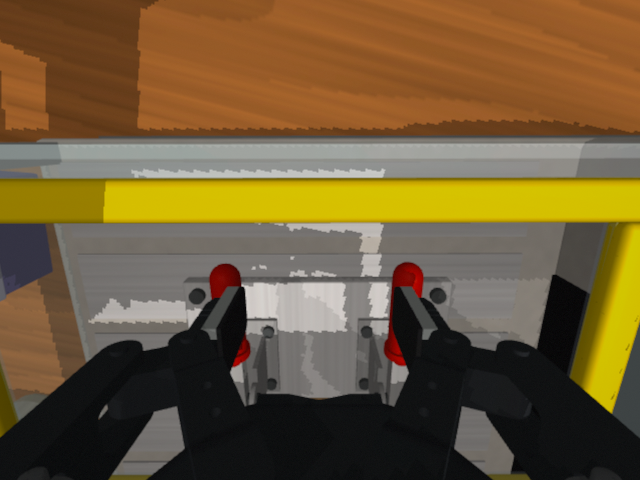

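Both tips now sit on the grips (rows 290–350), and the levers are moving down with them. I keep pressing in small steps and watch the force.

Request:
carry_out([
  [[-0.55,0,0,0.001,0],[-0.55,0,0,0.002,0],[-0.55,0,0,0.003,0],[-0.55,0,0,0.004,0],[-0.55,0,0,0.005,0],[-0.55,0,0,0.006,0],[-0.55,0,0,0.006,0],[-0.55,0,0,0.006,0]],
])

```text
t: 8.4
tool_pos: [502.0, -74.4, 132.3]
eef_rot: [-0.377, 3.119, -0.0]
contact_force: [-9.2, 1.5, 26.4]
width: 66.5
finger_force: 13.2
```

Request:
carry_out([
  [[-0.55,0,0,0.001,0],[-0.55,0,0,0.002,0],[-0.55,0,0,0.0025,0],[-0.55,0,0,0.003,0],[-0.55,0,0,0.003,0],[-0.55,0,0,0.003,0],[-0.55,0,0,0.003,0],[-0.55,0,0,0.003,0]],
])

```text
t: 9.4
tool_pos: [502.1, -74.5, 131.7]
eef_rot: [-0.377, 3.118, -0.001]
contact_force: [-15.5, 3.5, 52.7]
width: 66.4
finger_force: 25.2
```

```bash
python3 - <<'E'
from h import *
a=[]
for n,(r,c) in dict(wrist=(230,170),scene=(110,200)).items():
    p=ctrl.grab_frame(n); 
    a.append(cv2.resize(p['pixels'][r:r+(160 if n=='wrist' else 120),c:c+(300 if n=='wrist' else 225)],(800,300 if n=='scene' else 300),interpolation=cv2.INTER_CUBIC))
cv2.imwrite('pics/w5.png',np.vstack(a))
E
```

```text
(no output)
```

View pics/w5.png

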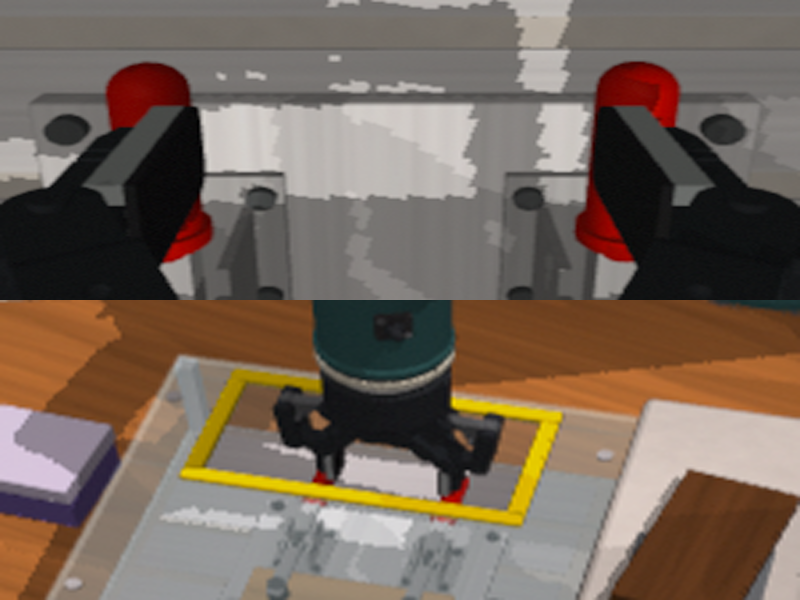

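Both tips press the red grips at about 25 N each, and the TCP has stopped moving down, so the levers look closed. I withdraw straight up.

Request:
carry_out([
  [[-0.55,0,0,-0.005,0],[-0.55,0,0,-0.02,0],[-0.55,0,0,-0.05,0],[-0.55,0,0,-0.08,0],[-0.55,0,0,-0.115,0],[-0.55,0,0,-0.15,0],[-0.55,0,0,-0.15,0],[-0.55,0,0,-0.15,0]],
])

```text
t: 10.5
tool_pos: [502.1, -74.5, 276.9]
eef_rot: [0.377, -3.119, 0.0]
contact_force: [0.1, 0.2, 0.1]
width: 65.8
finger_force: 0.0
```

```bash
python3 - <<'E'
from h import *
s=ctrl.read_state(); print(s['t'],np.round(s['tool_pos'],1),np.round(s['contact_force'],1))
p=ctrl.grab_frame("wrist"); im=p['pixels'].copy()
h=cv2.cvtColor(im,cv2.COLOR_BGR2HSV); m=cv2.inRange(h,(0,190,60),(6,255,255))|cv2.inRange(h,(174,190,60),(180,255,255))
n,l,st,ce=cv2.connectedComponentsWithStats(m)
for i in range(1,n):
    if st[i,4]>80: print(st[i].tolist(),ce[i].round(1))
ax=np.array([np.cos(.241),np.sin(.241)]); ay=np.array([-ax[1],ax[0]]); v=np.array([502.5,-84.1])
# grip-top row extent expected for pivot x, angle above level
for px in(58,62):
  for y in(42,-42):
    for a in(0,.1,.4): print(px,y,a,[proj(p,[*(v+ax*(px-r*np.cos(a))+ay*(9+y)),108+r*np.sin(a)]).round(0).tolist() for r in(78,23)])
cv2.imwrite('pics/w6.png',cv2.resize(im[130:400,100:460],(800,600),interpolation=cv2.INTER_CUBIC))
E
```

```text
10.5 [502.1 -74.5 276.9] [0.1 0.2 0.1]
[263, 205, 18, 57, 803] [270.9 233.4]
[356, 204, 18, 58, 815] [365.4 233. ]
58 42 0 [[367.0, 199.0], [365.0, 258.0]]
58 42 0.1 [[369.0, 201.0], [365.0, 259.0]]
58 42 0.4 [[372.0, 213.0], [366.0, 264.0]]
58 -42 0 [[270.0, 199.0], [273.0, 259.0]]
58 -42 0.1 [[269.0, 201.0], [273.0, 260.0]]
58 -42 0.4 [[265.0, 213.0], [272.0, 264.0]]
62 42 0 [[367.0, 203.0], [365.0, 263.0]]
62 42 0.1 [[368.0, 205.0], [365.0, 264.0]]
62 42 0.4 [[372.0, 218.0], [366.0, 268.0]]
62 -42 0 [[271.0, 203.0], [273.0, 263.0]]
62 -42 0.1 [[269.0, 206.0], [273.0, 264.0]]
62 -42 0.4 [[266.0, 218.0], [272.0, 268.0]]
```

View pics/w6.png

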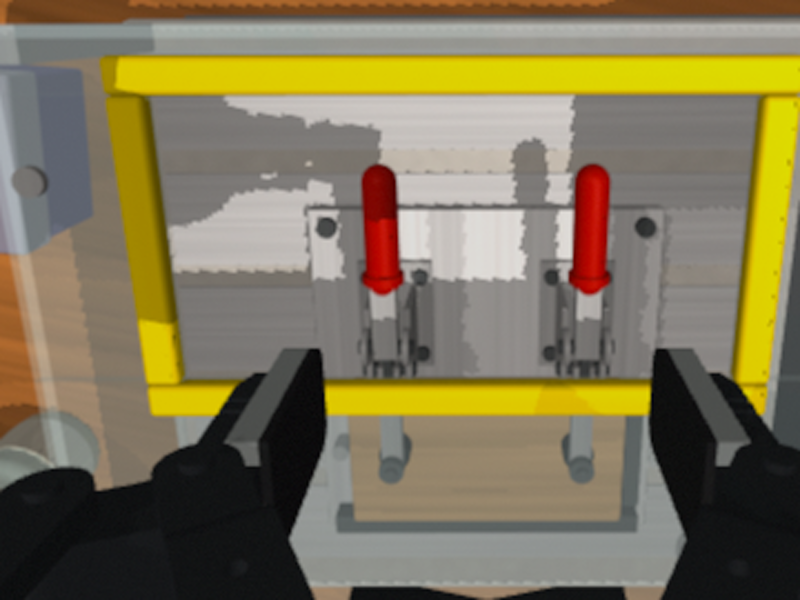

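The two red levers are level and symmetric (columns 271 and 365, rows 204–262), both bars rest on the sample, and the hand is clear of the window.

```bash
python3 -c "
from plant import ctrl
print(ctrl.job_done())"
```

```text
the job is handed in; nothing more can be done
None
```

I pressed both red levers down to their stops in one move, took the hand out through the window, and handed the job in at about 10.5 s; the last picture shows both levers level and both bars on the sample, but no verdict came back.

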